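# Sort the bakery's tongs and shut the tongs box

### The job

Closing time at the bakery bench: the tongs that are locked shut are clean, the ones sprung open have been used. Slide back the cover of the steel tongs box, lay every locked pair flat in its front bay and every open pair flat in the blue wash tray, and finish with the cover slid fully home over the front bay. Leave the bench scraper where it lies.

Things in the scene. Friction and masses are not known exactly. Their poses are not given: they have to be found in the camera images.
- cover (a joint): slide of the box's grey sheet cover along the case's x: 0 = fully home over the front bay (shut), 0.205 m = fully back over the rear bay (front bay clear). Stays where it is left (about 2 N of friction); starts between 0 and 0.05
- cover_handle (a point): centre of the black grip bar on the cover near its front edge: 90 mm long (along the case's y), 12 mm thick (along the slide), from 54 to 68 mm above the table (this point 61 mm; the cover's upper face 48 mm). Can be pinched from above across its thickness. With the cover shut it lies 93 mm in front (-x) of the case's origin
- case: fixed steel tongs box, 420 x 228 mm, walls 42 mm high, two bays in line. Origin: on the table under the centre of the FRONT bay; x points to the rear bay (away from the robot), z up. Front bay inside: 204 mm (x) x 220 mm (y), floor at 4 mm; locked tongs lie there side by side. Rear bay: full of paper bags. The box stands to the robot's left or right, the wash tray on the other side
- tray: the fixed open blue plastic wash tray, 230 (x) x 280 (y) mm outside, 220 x 270 mm inside, walls 5 mm thick and 52 mm high, floor 5 mm above the table. Origin: on the table under its centre, z up
- tongs1: locking kitchen tongs on their side, 170 mm long, 22 mm high, 100 g; steel tips, black-sleeved arms. Origin: underside, mid-length, on the centre line; x runs from the pivot end (nearest the robot at the start) to the tips, z up. Steel pivot block, 26 (x) x 24 (y) x 22 mm, centred at x = -72 mm, y = 0: the place to grip, from above across y. None if absent
- jaw1 (a joint): opening angle of tongs1: near 0 = locked shut by its pull-ring (rigid, arms together, 26 mm wide at most); about 0.3 rad = sprung open: the -y arm stands swung out about the pivot, tips some 50 mm apart, the pair spanning y from about +13 to -58 mm; if squeezed, a light spring opens it again. None if absent
- tongs2: another pair of tongs, as tongs1; None if absent
- jaw2 (a joint): opening angle of this pair, as jaw1: near 0 = locked shut, about 0.3 rad = sprung open. None if absent
- tongs3: another pair of tongs, as tongs1; None if absent
- jaw3 (a joint): opening angle of this pair, as jaw1: near 0 = locked shut, about 0.3 rad = sprung open. None if absent
- tongs4: another pair of tongs, as tongs1; None if absent
- jaw4 (a joint): opening angle of this pair, as jaw1: near 0 = locked shut, about 0.3 rad = sprung open. None if absent
- tongs5: another pair of tongs, as tongs1; None if absent
- jaw5 (a joint): opening angle of this pair, as jaw1: near 0 = locked shut, about 0.3 rad = sprung open. None if absent
- scraper: a bench scraper lying close in front of the tongs, about 115 x 75 mm, 19 mm high, thin steel blade with a white round grip; not part of the job. Origin: underside, about its middle
- tongs6: another pair of tongs, as tongs1; None if absent
- jaw6 (a joint): opening angle of this pair, as jaw1: near 0 = locked shut, about 0.3 rad = sprung open. None if absent
Things that resemble listed ones, but are neither listed nor needed, are in the scene too. Leave any orange or purple look-alike of the tongs2 alone.

How it is judged (in metres and radians):
On the way, in this order (a step that is already met when the one before it is completed fails the run):
1. the cover is slid back off the front bay (value of joint cover above 0.15 m), for 0.2 s.
2. every locked pair lies flat in the front bay (x of tongs1 in the frame of case between -0.102 and 0.102 m and y of tongs1 in the frame of case between -0.11 and 0.11 m and z of tongs1 in the frame of case between -0.002 and 0.03 m and (angle between tongs1's own z axis and vertical below 0.2 rad or angle between tongs1's own z axis and vertical above 2.94 rad) and x of tongs3 in the frame of case between -0.102 and 0.102 m and y of tongs3 in the frame of case between -0.11 and 0.11 m and z of tongs3 in the frame of case between -0.002 and 0.03 m and (angle between tongs3's own z axis and vertical below 0.2 rad or angle between tongs3's own z axis and vertical above 2.94 rad) and x of tongs5 in the frame of case between -0.102 and 0.102 m and y of tongs5 in the frame of case between -0.11 and 0.11 m and z of tongs5 in the frame of case between -0.002 and 0.03 m and (angle between tongs5's own z axis and vertical below 0.2 rad or angle between tongs5's own z axis and vertical above 2.94 rad)), for 0.2 s.
At the end, for the whole second after the job is handed in: Every locked pair present lies flat in the box's front bay, below the rim; every open pair lies flat in the wash tray, below its rim; all at rest; the cover is home over the front bay to within 8 mm (all of step 2 and x of tongs2 in the frame of tray between -0.11 and 0.11 m and y of tongs2 in the frame of tray between -0.135 and 0.135 m and z of tongs2 in the frame of tray between -0.002 and 0.033 m and (angle between tongs2's own z axis and vertical below 0.2 rad or angle between tongs2's own z axis and vertical above 2.94 rad) and x of tongs4 in the frame of tray between -0.11 and 0.11 m and y of tongs4 in the frame of tray between -0.135 and 0.135 m and z of tongs4 in the frame of tray between -0.002 and 0.033 m and (angle between tongs4's own z axis and vertical below 0.2 rad or angle between tongs4's own z axis and vertical above 2.94 rad) and x of tongs6 in the frame of tray between -0.11 and 0.11 m and y of tongs6 in the frame of tray between -0.135 and 0.135 m and z of tongs6 in the frame of tray between -0.002 and 0.033 m and (angle between tongs6's own z axis and vertical below 0.2 rad or angle between tongs6's own z axis and vertical above 2.94 rad) and linear speed of each of tongs1, tongs2, tongs3, tongs4, tongs6, tongs5 below 0.03 m/s and value of joint cover below 0.008 m); the robot touches nothing.
It fails at once if the scraper was shoved away from its place (distance of scraper from where it was at the start of the episode above 0.07 m).
Of tongs1, tongs3, tongs5 only 2 to 3 are there at a start; the rules pass over those that are not, and their reading is None.
Of tongs2, tongs4, tongs6 only 2 to 3 are there at a start; the rules pass over those that are not, and their reading is None.
At some moment in a run one of tongs1, tongs2, tongs3, tongs4, tongs5, tongs6 may be knocked a few centimetres aside while the robot is not near it.
Once in a run the grip may slacken for a moment while it holds something.
It also fails if it takes over 210 s, if anything falls off the work surface, if the arm or the gripper's body presses on something with over 40 N, if the wrist force passes 120 N, or if a joint passes its speed limit or range.

### The arm

A 7-joint arm with a two-finger parallel gripper is mounted at the origin on the work surface. World frame = base frame: x ahead of the robot, y to its left, z up, the work surface at z = 0. Lengths are in m, angles in degrees, forces in N, time in s.
With the tool pointing down it reaches from about 0.4 to 0.85 m from the base axis. Payload 10.4 kg.
Tool frame: the origin (TCP) lies midway between the tips of the shut fingers; the grasp point (between the pads) lies 19 mm behind it (manip.grasp_offset is the x of the grasp point in the tool frame, in m); x points along the fingers, z is the direction in which the jaws open and shut, and the axes are right-handed (so a half turn about x gives the same grasp; the last joint's range is limited). The gripper opens to 87 mm and grips with 3 to 60 N. Pads are 19 mm wide; open, the fingers measure 117 mm over their backs; the gripper's body (75 mm by 190 mm) begins 51 mm behind the grasp point.
Start: joints at [-1.295, 19.034, -3.707, 83.658, 1.238, 77.344, -5.071], TCP at [0.625, 0, 0.223] pointing down, gripper open.
Joint ranges: [-148.97, 148.97], [-28.65, 121.19], [-84.17, 76.75], [9.2, 138.47], [-72.65, 252.65], [3.7, 117.97], [-149.18, 149.18]. Speed limits (degrees/s): [127.2, 127.2, 159.86, 159.86, 180, 180, 180].

### API

Orientations are given as a 3x3 rotation matrix whose columns are the frame's x, y, z axes.
In Python, from rig import manip gives the robot as it stands.
- The arm moves only by the shell command python3 -m crank 'ROWS' [FORCE]. ROWS is JSON, a list of rows, each an object with "travel": the shift along the tool's x, y, z in m, a list of three; "spin": the turn about the tool's x in rad; "hand": the opening, from 0 (shut) to 1 (fully open). A call has 1 to 20 rows; each row is the pose to reach, as a shift and turn from the pose commanded when the call began, along the tool's axes at that moment; what a row does not reach only later rows make up. A row lasts 1/8 s, in which the tool goes at most 62.5 mm and 10.7 degrees, less where a joint would pass 70% of its speed; a pose out of reach is approached as far as the arm can. A call with a gripper value outside its range is refused whole. The fingers move at their own pace and stop on an object; FORCE is the grip in N (left out, the last holds). Time passes only in rows, so rows that repeat a pose let the fingers close. It gives the time, the measured TCP pose, the force and the opening at its end, in the units of the state.
- manip.get_state(): the state, without advancing time (a new reading comes with each control period).
- manip.capture(name): name is "scene" or "side" or "wrist"; returns a dict with "frame" (384x512x3 uint8, blue, green, red), "fov_y" (degrees; the focal length in pixels is half the picture's height over the tangent of half this angle, whatever the lens; pixels are square), "cx", "cy" (the principal point, pixels), "k1" (the pictures are not rectified: a ray, as slopes to the right and down, at radius r is drawn at 1 + k1 r^2 times it, then the intrinsics apply), "rvec" (rotation vector, rad) and "tvec" (3), from world to camera coordinates, as OpenCV has them; the wrist camera has in their place "hand_eye" (4x4, takes a point from camera to tool coordinates, whose origin is the TCP and whose axes are the tool frame's). Camera axes: x right, y down, z forward; pixel columns grow to the right and rows downward; lengths in m; the calibration is good to about 2 mm. A picture is of the moment at which its call begins: read the wrist's pose just before it. There is no depth.
- manip.close_job(): hands the job in, once; it reports no verdict.
The state is a dict: "t": time; "joints": joint angles; "qd": joint speeds; "joint_torque": joint torques, N m; "position": TCP position; "orientation": TCP orientation; "ft_force": force on the tool from outside, world axes, zero at the start; "ft_torque": the same for the moment, N m; "finger_gap": finger opening in m.
Only numpy, scipy, OpenCV 4.12 (cv2) and the standard library are available. Lean on these libraries where they do the work, as an engineer would, in place of code of your own. Each camera call takes 0.05 s, during which the arm holds its last target. There are 200 camera calls.

## Working session

There is one attempt and no reset: what is moved stays moved. The work goes in short steps, Python scripts to look and compute and a shell command to move; the robot and the scene stay as the last step left them, time stands still between calls to the robot, and variables do not carry over. Pictures are saved under pics/ and viewed, about 12 in all and at most 16, crops included, and the job is handed in when it is done.

```bash
ls; mkdir -p pics; cat > h.py <<'E'
import numpy as np, cv2
from rig import manip
def cap(n):
    s=manip.get_state(); c=manip.capture(n)
    f=192/np.tan(np.radians(c["fov_y"])/2)
    K=np.array([[f,0,c["cx"]],[0,f,c["cy"]],[0,0,1]])
    if n=="wrist":
        T=np.eye(4);T[:3,:3]=np.array(s["orientation"]);T[:3,3]=s["position"]
        M=T@np.array(c["hand_eye"])
    else:
        R=cv2.Rodrigues(np.array(c["rvec"],float))[0];M=np.eye(4);M[:3,:3]=R.T;M[:3,3]=-R.T@np.array(c["tvec"]).ravel()
    return dict(img=np.array(c["frame"]),K=K,d=np.array([c["k1"],0,0,0.]),M=M)
def ray(c,uv,z):
    p=cv2.undistortPoints(np.array(uv,float).reshape(-1,1,2),c["K"],c["d"]).reshape(-1,2)
    D=np.c_[p,np.ones(len(p))]@c["M"][:3,:3].T;o=c["M"][:3,3]
    return o+D*((z-o[2])/D[:,2])[:,None]
def proj(c,P):
    W=np.linalg.inv(c["M"]);return cv2.projectPoints(np.array(P,float).reshape(-1,1,3),cv2.Rodrigues(W[:3,:3])[0],W[:3,3],c["K"],c["d"])[0].reshape(-1,2)
def save(c,n,k=1): cv2.imwrite("pics/"+n,cv2.resize(c["img"],None,fx=k,fy=k))
E
python3 - <<'E'
from h import *
import pickle
for n in("scene","side","wrist"):
    c=cap(n);save(c,n+"0.png",1.5);pickle.dump(c,open(n+"0.pkl","wb"));print(n,c["M"].round(3).tolist(),c["K"][0,0],c["d"][0])
s=manip.get_state();print(s)
E
```

```text
pics
scene [[0.547, 0.595, -0.589, 1.169], [0.837, -0.406, 0.366, -0.429], [-0.021, -0.693, -0.721, 0.924], [0.0, 0.0, 0.0, 1.0]] 427.29511755191106 -0.14581719602452353
side [[0.877, -0.259, 0.405, 0.154], [-0.48, -0.51, 0.714, -0.588], [0.022, -0.821, -0.571, 0.532], [0.0, 0.0, 0.0, 1.0]] 371.17851729923814 -0.10101071848443817
wrist [[1.0, 0.001, -0.002, 0.625], [0.0, -0.969, -0.246, 0.066], [-0.002, 0.246, -0.969, 0.384], [0.0, 0.0, 0.0, 1.0]] 282.0774710242491 -0.04080658097937762
{'t': 0.15, 'joints': array([-1.29489314, 19.06174274, -3.70599737, 83.69353556,  1.23604032,
       77.34175033, -5.07267242]), 'qd': array([-0.01714928, -0.09951866,  0.05157873, -0.20391553, -0.03984204,
       -0.03359984, -0.00235992]), 'joint_torque': array([ 1.82067095e-03, -6.23630190e+01,  2.54254905e-02, -3.90143681e+01,
       -6.11935230e-02,  3.71907104e-02, -1.53469024e-06]), 'position': array([ 6.24726866e-01, -4.52025433e-07,  2.21969310e-01]), 'orientation': array([[-9.99583080e-04,  4.12840988e-05,  9.99999500e-01],
       [-2.11625990e-05,  9.99999999e-01, -4.13052732e-05],
       [-9.99999500e-01, -2.12038765e-05, -9.99582205e-04]]), 'ft_force': array([-0.31714022,  0.00271809, -0.57047504]), 'ft_torque': array([0.01084859, 0.00432891, 0.00632207]), 'finger_gap': 0.08682882789467834}
```

View pics/scene0.png

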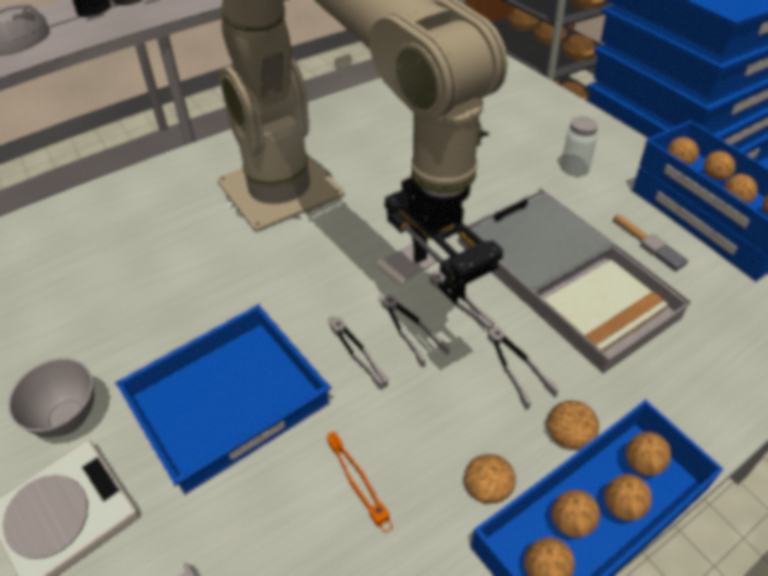

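View pics/side0.png

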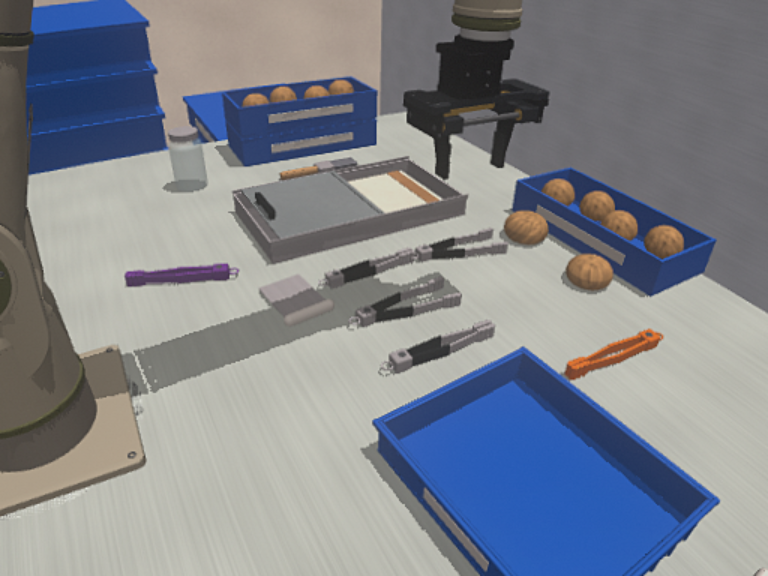

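View pics/wrist0.png

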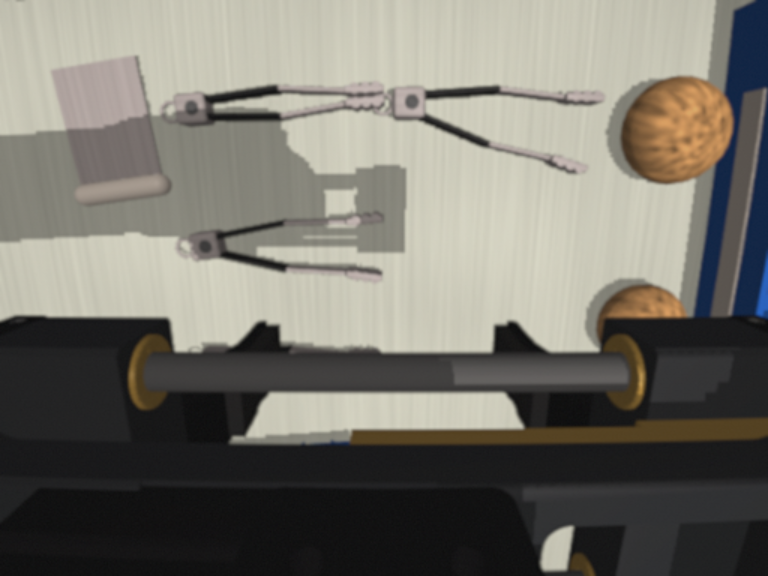

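Four tongs are visible. In wrist pixels: A is locked with its pivot at (190,105); B is open at (410,100); C is open at (205,245); D looks locked, at side (400,358). The look-alikes are purple at side (180,275), orange at scene (360,480) and a grey item at the bottom of scene (185,570). The wash tray is the empty blue one, while the blue crate with buns is a distractor. Next I'll measure these and take a close crop of D.

```bash
python3 - <<'E'
from h import *
import pickle
S,D,W=[pickle.load(open(n+"0.pkl","rb")) for n in("scene","side","wrist")]
q=lambda c,l,z:ray(c,np.array(l)/1.5,z)[:,:2].round(3).tolist()
print("A piv,tip",q(W,[(192,107),(365,96)],.022)); print("B",q(W,[(410,102),(598,97),(580,166)],.022)); print("C",q(W,[(206,245),(378,217),(378,273)],.022))
print("scraper",q(W,[(120,125),(120,190)],.015))
print("D side",q(D,[(400,358),(492,327)],.022),"scene",q(S,[(337,324),(380,382)],.022))
print("A side",q(D,[(331,273)],.022),"B",q(D,[(422,247)],.022),"C",q(D,[(362,314)],.022),"scene B C",q(S,[(494,334),(389,301)],.022))
print("handle side ends",q(D,[(258,193),(270,215)],.068),"scene",q(S,[(496,216),(526,203)],.068))
print("case corners side",q(D,[(235,203),(276,243),(466,193),(408,160)],.042),"scene",q(S,[(606,350),(686,300),(541,191)],.042))
print("tray side",q(D,[(376,421),(523,348),(718,500)],.052),"scene",q(S,[(118,384),(259,308),(329,388),(183,482)],.052))
a=S["img"][200:270,210:270];b=D["img"][205:260,225:345]
cv2.imwrite("pics/crop.png",np.vstack([cv2.resize(a,(480,560))[:300],cv2.resize(b,(480,220))]))
E
```

```text
A piv,tip [[0.467, 0.123], [0.608, 0.13]]
B [[0.644, 0.125], [0.795, 0.131], [0.786, 0.077]]
C [[0.468, 0.01], [0.618, 0.034], [0.617, -0.015]]
scraper [[0.401, 0.111], [0.393, 0.057]]
D side [[0.456, -0.108], [0.61, -0.112]] scene [[0.465, -0.107], [0.619, -0.111]]
A side [[0.459, 0.126]] B [[0.639, 0.13]] C [[0.454, 0.003]] scene B C [[0.647, 0.117], [0.471, 0.004]]
handle side ends [[0.421, 0.382], [0.411, 0.284]] scene [[0.433, 0.293], [0.436, 0.374]]
case corners side [[0.381, 0.413], [0.401, 0.228], [0.819, 0.248], [0.802, 0.454]] scene [[0.798, 0.244], [0.804, 0.461], [0.401, 0.455]]
tray side [[0.361, -0.216], [0.593, -0.195], [0.618, -0.48]] scene [[0.396, -0.498], [0.375, -0.219], [0.601, -0.198], [0.629, -0.468]]
```

View pics/crop.png

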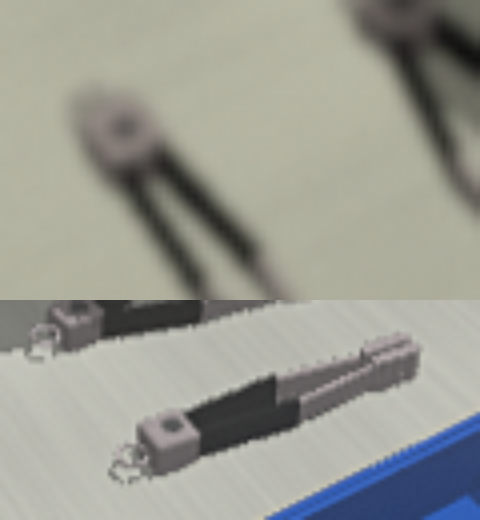

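D has its tips together, so it is locked. The locked pairs are A and D, and the open pairs are B and C. I'll move near the box and measure it from the wrist.

```bash
python3 -m crank '[{"travel":[-0.01,0.05,-0.02],"spin":0,"hand":1},{"travel":[-0.02,0.1,-0.04],"spin":0,"hand":1},{"travel":[-0.03,0.15,-0.06],"spin":0,"hand":1},{"travel":[-0.04,0.19,-0.09],"spin":0,"hand":1},{"travel":[-0.04,0.22,-0.12],"spin":0,"hand":1},{"travel":[-0.04,0.22,-0.125],"spin":0,"hand":1},{"travel":[-0.04,0.22,-0.125],"spin":0,"hand":1}]'
python3 - <<'E'
from h import *
import pickle
c=cap("wrist");save(c,"w1.png",1.5);pickle.dump(c,open("w1.pkl","wb"))
E
```

```text
t: 1.02
position: [0.5002, 0.2193, 0.2625]
orientation: [[0.0, 0.0, 1.0], [-0.001, 1.0, -0.0], [-1.0, -0.001, 0.0]]
ft_force: [0.8, 0.2, -1.0]
finger_gap: 0.0871
```

View pics/w1.png

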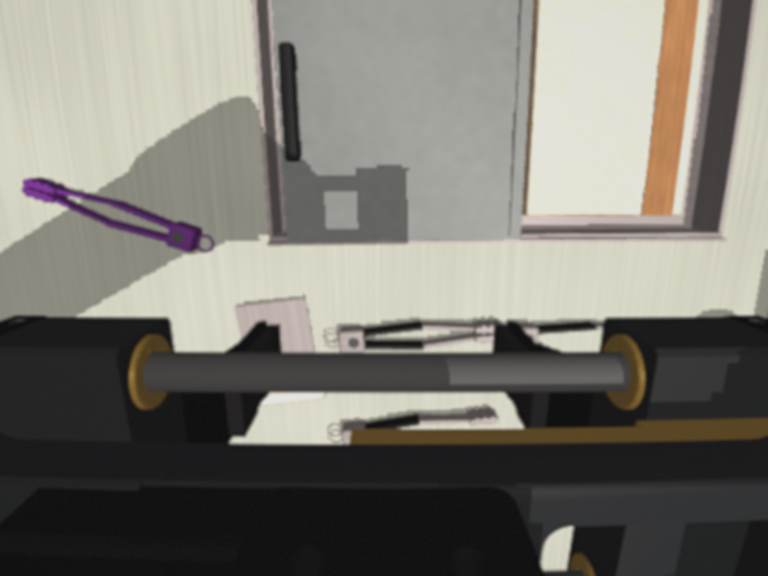

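```bash
python3 - <<'E'
from h import *
import pickle
W=pickle.load(open("w1.pkl","rb"))
q=lambda l,z:ray(W,np.array(l)/1.5,z)[:,:2].round(4).tolist()
print("handle",q([(287,44),(293,160)],.068),"case right edge",q([(270,241),(722,236)],.042),"front edge",q([(255,10),(268,230)],.042))
print("cover rear edge",q([(533,10),(522,225)],.048), "A",q([(352,341)],.022))
E
```

```text
handle [[0.424, 0.3864], [0.4246, 0.2997]] case right edge [[0.3943, 0.2296], [0.8129, 0.2352]] front edge [[0.3933, 0.4198], [0.3931, 0.2396]]
cover rear edge [[0.6184, 0.4177], [0.6213, 0.2448]] A [[0.4654, 0.1242]]
```

```bash
python3 -m crank '[{"travel":[0.03,0.05,-0.03],"spin":0,"hand":1},{"travel":[0.07,0.09,-0.06],"spin":0,"hand":1},{"travel":[0.11,0.123,-0.076],"spin":0,"hand":1},{"travel":[0.15,0.124,-0.076],"spin":0,"hand":1},{"travel":[0.18,0.124,-0.076],"spin":0,"hand":1},{"travel":[0.20,0.124,-0.076],"spin":0,"hand":1},{"travel":[0.208,0.124,-0.076],"spin":0,"hand":1},{"travel":[0.2095,0.124,-0.076],"spin":0,"hand":1},{"travel":[0.2095,0.124,-0.076],"spin":0,"hand":0},{"travel":[0.2095,0.124,-0.076],"spin":0,"hand":0},{"travel":[0.2095,0.124,-0.076],"spin":0,"hand":0},{"travel":[0.2095,0.124,-0.076],"spin":0,"hand":0},{"travel":[0.2095,0.124,-0.076],"spin":0,"hand":0}]' 30
```

```text
t: 2.7
position: [0.424, 0.3441, 0.0532]
orientation: [[0.0, -0.0, 1.0], [0.0, 1.0, 0.0], [-1.0, 0.0, 0.0]]
ft_force: [1.0, 0.5, -0.2]
finger_gap: 0.0454
```

```bash
python3 -m crank '[{"travel":[0,0,0],"spin":0,"hand":0},{"travel":[0,0,0],"spin":0,"hand":0},{"travel":[0,0,0],"spin":0,"hand":0},{"travel":[0,0,0],"spin":0,"hand":0},{"travel":[0,0,0],"spin":0,"hand":0},{"travel":[0,0,0],"spin":0,"hand":0}]' 30
```

```text
t: 3.45
position: [0.4238, 0.344, 0.053]
orientation: [[-0.0, -0.0, 1.0], [-0.0, 1.0, 0.0], [-1.0, -0.0, -0.0]]
ft_force: [-1.3, -0.4, 1.2]
finger_gap: 0.0118
```

Gripped at 11.8 mm, which matches the 12 mm bar. Now I'll slide the cover back 185 mm.

```bash
python3 -m crank '[{"travel":[0,0,0.01],"spin":0,"hand":0},{"travel":[0,0,0.03],"spin":0,"hand":0},{"travel":[0,0,0.055],"spin":0,"hand":0},{"travel":[0,0.001,0.08],"spin":0,"hand":0},{"travel":[0,0.001,0.105],"spin":0,"hand":0},{"travel":[0,0.001,0.13],"spin":0,"hand":0},{"travel":[0,0.001,0.15],"spin":0,"hand":0},{"travel":[0,0.001,0.17],"spin":0,"hand":0},{"travel":[0,0.001,0.18],"spin":0,"hand":0},{"travel":[0,0.001,0.186],"spin":0,"hand":0},{"travel":[0,0.001,0.186],"spin":0,"hand":0},{"travel":[0,0.001,0.186],"spin":0,"hand":0}]' 30
```

```text
t: 4.95
position: [0.6104, 0.3461, 0.0531]
orientation: [[0.001, -0.001, 1.0], [0.002, 1.0, 0.001], [-1.0, 0.002, 0.001]]
ft_force: [1.5, 6.0, -1.6]
finger_gap: 0.0116
```

```bash
python3 -m crank '[{"travel":[0,0,0],"spin":0,"hand":0.6},{"travel":[0,0,0],"spin":0,"hand":0.6},{"travel":[0,0,0],"spin":0,"hand":0.6},{"travel":[-0.03,0,0],"spin":0,"hand":0.6},{"travel":[-0.08,0,0],"spin":0,"hand":0.6},{"travel":[-0.12,-0.03,-0.02],"spin":0.15,"hand":0.6},{"travel":[-0.12,-0.06,-0.04],"spin":0.3,"hand":0.6},{"travel":[-0.12,-0.09,-0.06],"spin":0.45,"hand":0.6},{"travel":[-0.12,-0.12,-0.08],"spin":0.6,"hand":0.6},{"travel":[-0.12,-0.15,-0.1],"spin":0.75,"hand":0.6},{"travel":[-0.12,-0.18,-0.12],"spin":0.92,"hand":0.6},{"travel":[-0.12,-0.2,-0.135],"spin":1.1,"hand":0.6},{"travel":[-0.12,-0.2225,-0.144],"spin":1.27,"hand":0.6},{"travel":[-0.12,-0.2225,-0.144],"spin":1.44,"hand":0.6},{"travel":[-0.12,-0.2225,-0.144],"spin":1.61,"hand":0.6},{"travel":[-0.12,-0.2225,-0.144],"spin":1.61,"hand":0.6}]' 50
python3 - <<'E'
from h import *
import pickle
c=cap("wrist");save(c,"w2.png",1.2);c=cap("side");save(c,"s2.png",1.5);pickle.dump(c,open("s2.pkl","wb"))
E
```

```text
t: 6.95
position: [0.466, 0.1223, 0.1732]
orientation: [[0.0, 0.999, -0.038], [-0.0, -0.038, -0.999], [-1.0, 0.0, 0.0]]
ft_force: [-0.1, -0.1, 0.3]
finger_gap: 0.0523
```

View pics/s2.png

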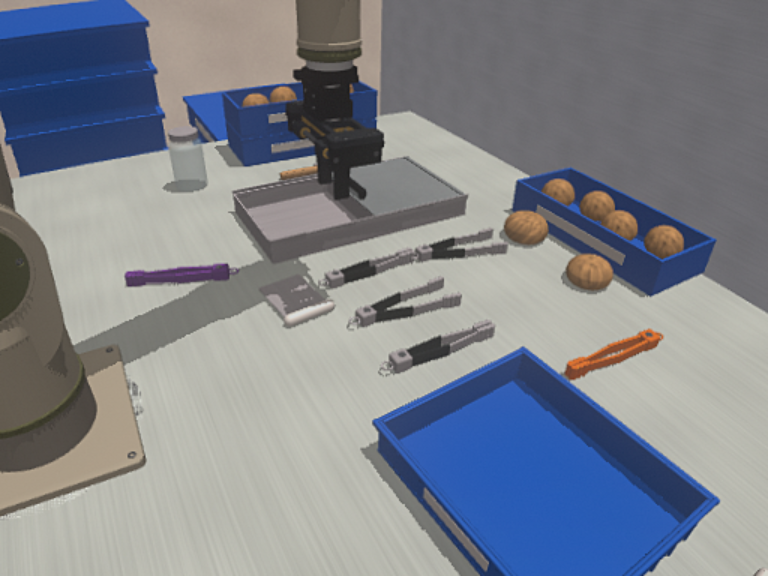

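View pics/w2.png

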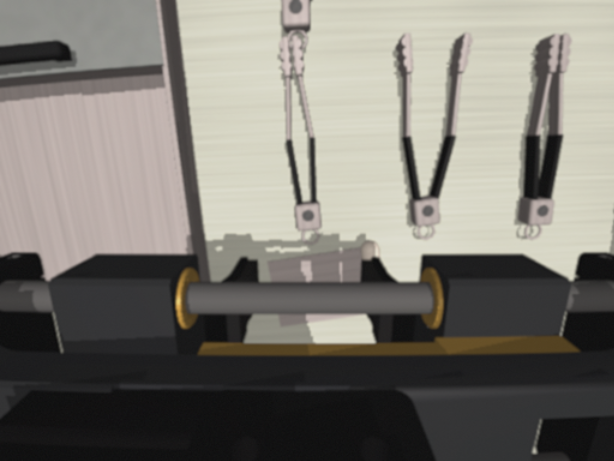

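```bash
python3 - <<'E'
from h import *
import pickle
c=cap("wrist");D=pickle.load(open("s2.pkl","rb"))
q=lambda l,z:ray(c,np.array(l)/1.2,z)[:,:2].round(4).tolist()
print(manip.get_state()["position"],"A",q([(308,215),(292,50)],.022),"C",q([(427,211),(404,50),(464,50)],.022),"D",q([(541,211),(559,50)],.022),"B piv",q([(296,6)],.022))
print(proj(D,[[.466,.122,.173]])*1.5, q([(165,0),(207,260)],.042), q([(162,77),(0,97)],.042),"scraper grip",q([(370,250)],.01))
E
```

```text
[0.46601481 0.12250126 0.17309483] A [[0.4664, 0.1227], [0.6104, 0.1311]] C [[0.4663, 0.0098], [0.6075, 0.0356], [0.6065, -0.0162]] D [[0.4627, -0.1015], [0.6057, -0.1007]] B piv [[0.6444, 0.1263]]
[[333.46963435 189.64968171]] [[0.6465, 0.2279], [0.4316, 0.2169]] [[0.5899, 0.2372], [0.5825, 0.3798]] scraper grip [[0.4255, 0.0615]]
```

```bash
python3 -m crank '[{"travel":[0.04,0,0],"spin":-0.09,"hand":0.6},{"travel":[0.08,0,0],"spin":-0.09,"hand":0.6},{"travel":[0.12,0,0],"spin":-0.09,"hand":0.6},{"travel":[0.15,0,0],"spin":-0.09,"hand":0.6},{"travel":[0.165,0,0],"spin":-0.09,"hand":0.6},{"travel":[0.168,0,0],"spin":-0.09,"hand":0.6},{"travel":[0.168,0,0],"spin":-0.09,"hand":0.6},{"travel":[0.168,0,0],"spin":-0.09,"hand":0},{"travel":[0.168,0,0],"spin":-0.09,"hand":0},{"travel":[0.168,0,0],"spin":-0.09,"hand":0},{"travel":[0.168,0,0],"spin":-0.09,"hand":0},{"travel":[0.168,0,0],"spin":-0.09,"hand":0},{"travel":[0.168,0,0],"spin":-0.09,"hand":0},{"travel":[0.168,0,0],"spin":-0.09,"hand":0}]' 50
```

```text
t: 8.85
position: [0.4662, 0.1226, 0.0053]
orientation: [[0.0, 0.999, 0.051], [0.0, 0.051, -0.999], [-1.0, 0.0, -0.0]]
ft_force: [-2.2, -0.1, 4.8]
finger_gap: 0.0238
```

```bash
python3 -m crank '[{"travel":[-0.01,0,0],"spin":0,"hand":0},{"travel":[-0.03,0,0],"spin":0,"hand":0},{"travel":[-0.06,0,0],"spin":0,"hand":0},{"travel":[-0.09,0,0],"spin":0,"hand":0},{"travel":[-0.12,-0.005,-0.02],"spin":0.01,"hand":0},{"travel":[-0.13,-0.01,-0.05],"spin":0.02,"hand":0},{"travel":[-0.13,-0.015,-0.09],"spin":0.03,"hand":0},{"travel":[-0.13,-0.02,-0.13],"spin":0.042,"hand":0},{"travel":[-0.13,-0.026,-0.17],"spin":0.042,"hand":0},{"travel":[-0.13,-0.026,-0.21],"spin":0.042,"hand":0},{"travel":[-0.13,-0.026,-0.245],"spin":0.042,"hand":0},{"travel":[-0.13,-0.026,-0.265],"spin":0.042,"hand":0},{"travel":[-0.13,-0.026,-0.274],"spin":0.042,"hand":0},{"travel":[-0.13,-0.026,-0.274],"spin":0.042,"hand":0}]' 50
python3 - <<'E'
from h import *
c=cap("side");d=cap("wrist");a=c["img"][60:220,120:340];cv2.imwrite("pics/s3.png",np.hstack([cv2.resize(a,(500,384)),d["img"][:,:300]]))
E
```

```text
t: 10.6
position: [0.4263, 0.3943, 0.135]
orientation: [[-0.0, 1.0, 0.008], [-0.001, 0.008, -1.0], [-1.0, -0.0, 0.001]]
ft_force: [0.0, 0.9, -0.6]
finger_gap: 0.0236
```

View pics/s3.png

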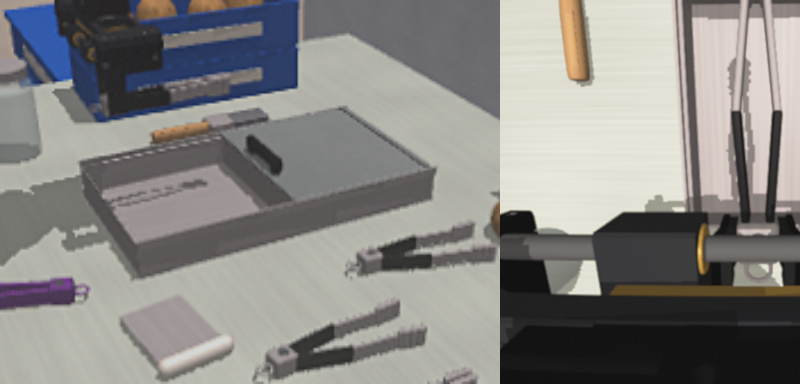

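```bash
python3 -m crank '[{"travel":[0.03,0,0],"spin":0,"hand":0},{"travel":[0.06,0,0],"spin":0,"hand":0},{"travel":[0.085,0,0],"spin":0,"hand":0},{"travel":[0.105,0,0],"spin":0,"hand":0},{"travel":[0.118,0,0],"spin":0,"hand":0},{"travel":[0.125,0,0],"spin":0,"hand":0},{"travel":[0.125,0,0],"spin":0,"hand":0}]' 50
```

```text
t: 11.58
position: [0.4266, 0.3946, 0.0102]
orientation: [[0.001, 1.0, 0.008], [-0.0, 0.008, -1.0], [-1.0, 0.001, 0.0]]
ft_force: [0.3, -0.4, 0.9]
finger_gap: 0.0236
```

```bash
python3 -m crank '[{"travel":[0,0,0],"spin":0,"hand":0.45},{"travel":[0,0,0],"spin":0,"hand":0.45},{"travel":[0,0,0],"spin":0,"hand":0.45},{"travel":[-0.02,0,0],"spin":0,"hand":0.45},{"travel":[-0.06,0,0],"spin":0,"hand":0.45},{"travel":[-0.11,0,0],"spin":0,"hand":0.6},{"travel":[-0.16,0.005,0.03],"spin":0,"hand":0.6},{"travel":[-0.165,0.005,0.08],"spin":0,"hand":0.6},{"travel":[-0.165,0.01,0.13],"spin":0,"hand":0.6},{"travel":[-0.165,0.015,0.18],"spin":0,"hand":0.6},{"travel":[-0.165,0.02,0.23],"spin":0,"hand":0.6},{"travel":[-0.165,0.025,0.28],"spin":0,"hand":0.6},{"travel":[-0.165,0.03,0.33],"spin":0,"hand":0.6},{"travel":[-0.165,0.033,0.38],"spin":0,"hand":0.6},{"travel":[-0.165,0.033,0.43],"spin":0,"hand":0.6},{"travel":[-0.165,0.033,0.47],"spin":0,"hand":0.6},{"travel":[-0.165,0.033,0.49],"spin":0,"hand":0.6},{"travel":[-0.165,0.033,0.498],"spin":0,"hand":0.6},{"travel":[-0.165,0.033,0.498],"spin":0,"hand":0.6}]' 50
python3 - <<'E'
from h import *
import pickle
c=cap("wrist");pickle.dump(c,open("w4.pkl","wb"));d=cap("side");cv2.imwrite("pics/s4.png",np.vstack([c["img"][:210],cv2.resize(d["img"][100:260],(512,160))]))
E
```

```text
t: 13.95
position: [0.4637, -0.1025, 0.1757]
orientation: [[0.001, 1.0, 0.009], [0.0, 0.009, -1.0], [-1.0, 0.001, -0.0]]
ft_force: [-0.7, 0.1, 0.8]
finger_gap: 0.0523
```

View pics/s4.png

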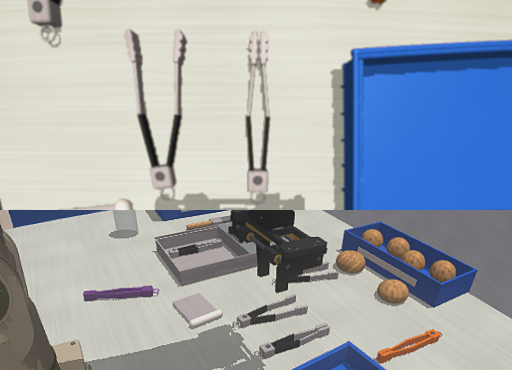

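A lies flat in the bay. The top strip shows D's pivot at (258,181) with its tips at (258,40), and C's at (162,176).

```bash
python3 - <<'E'
from h import *
import pickle
c=pickle.load(open("w4.pkl","rb"))
q=lambda l,z:ray(c,np.array(l),z)[:,:2].round(4).tolist()
print("D",q([(257.5,181),(258,42)],.022),"C",q([(161.5,176),(132,42),(179,42)],.022),"B",q([(44,7)],.022))
print("tray rim: rear",q([(356,50),(500,43)],.052),"left edge top",q([(350,60),(352,200)],.052))
E
```

```text
D [[0.4614, -0.1032], [0.608, -0.1024]] C [[0.4663, 0.007], [0.6081, 0.0284], [0.6078, -0.0208]] B [[0.6436, 0.1187]]
tray rim: rear [[0.5952, -0.1948], [0.6063, -0.335]] left edge top [[0.5862, -0.1897], [0.4483, -0.2035]]
```

```bash
python3 -m crank '[{"travel":[0.04,-0.002,0.001],"spin":0,"hand":0.6},{"travel":[0.08,-0.002,0.001],"spin":0,"hand":0.6},{"travel":[0.12,-0.002,0.001],"spin":0,"hand":0.6},{"travel":[0.15,-0.002,0.001],"spin":0,"hand":0.6},{"travel":[0.165,-0.002,0.001],"spin":0,"hand":0.6},{"travel":[0.17,-0.002,0.001],"spin":0,"hand":0.6},{"travel":[0.17,-0.002,0.001],"spin":0,"hand":0.6},{"travel":[0.17,-0.002,0.001],"spin":0,"hand":0},{"travel":[0.17,-0.002,0.001],"spin":0,"hand":0},{"travel":[0.17,-0.002,0.001],"spin":0,"hand":0},{"travel":[0.17,-0.002,0.001],"spin":0,"hand":0},{"travel":[0.17,-0.002,0.001],"spin":0,"hand":0},{"travel":[0.17,-0.002,0.001],"spin":0,"hand":0},{"travel":[0.17,-0.002,0.001],"spin":0,"hand":0}]' 50
```

```text
t: 15.8
position: [0.4617, -0.1038, 0.0052]
orientation: [[0.0, 1.0, 0.009], [0.0, 0.009, -1.0], [-1.0, 0.0, -0.0]]
ft_force: [-1.4, -0.2, 4.2]
finger_gap: 0.0233
```

```bash
python3 -m crank '[{"travel":[-0.01,0,0],"spin":0,"hand":0},{"travel":[-0.03,0,0],"spin":0,"hand":0},{"travel":[-0.06,0,0],"spin":0,"hand":0},{"travel":[-0.09,0,0],"spin":0,"hand":0},{"travel":[-0.12,-0.005,-0.02],"spin":0,"hand":0},{"travel":[-0.13,-0.01,-0.05],"spin":0,"hand":0},{"travel":[-0.13,-0.015,-0.09],"spin":0,"hand":0},{"travel":[-0.13,-0.02,-0.13],"spin":0,"hand":0},{"travel":[-0.13,-0.025,-0.17],"spin":0,"hand":0},{"travel":[-0.13,-0.031,-0.21],"spin":0,"hand":0},{"travel":[-0.13,-0.031,-0.25],"spin":0,"hand":0},{"travel":[-0.13,-0.031,-0.29],"spin":0,"hand":0},{"travel":[-0.13,-0.031,-0.33],"spin":0,"hand":0},{"travel":[-0.13,-0.031,-0.365],"spin":0,"hand":0},{"travel":[-0.13,-0.031,-0.39],"spin":0,"hand":0},{"travel":[-0.13,-0.031,-0.404],"spin":0,"hand":0},{"travel":[-0.13,-0.031,-0.404],"spin":0,"hand":0}]' 50
python3 - <<'E'
from h import *
c=cap("side");d=cap("wrist");a=c["img"][60:220,120:340];cv2.imwrite("pics/s5.png",np.hstack([cv2.resize(a,(500,384)),d["img"][:,100:400]]))
E
```

```text
t: 17.92
position: [0.4268, 0.3001, 0.135]
orientation: [[-0.0, 1.0, 0.01], [-0.0, 0.01, -1.0], [-1.0, -0.0, 0.0]]
ft_force: [0.2, -0.4, -0.9]
finger_gap: 0.0235
```

View pics/s5.png

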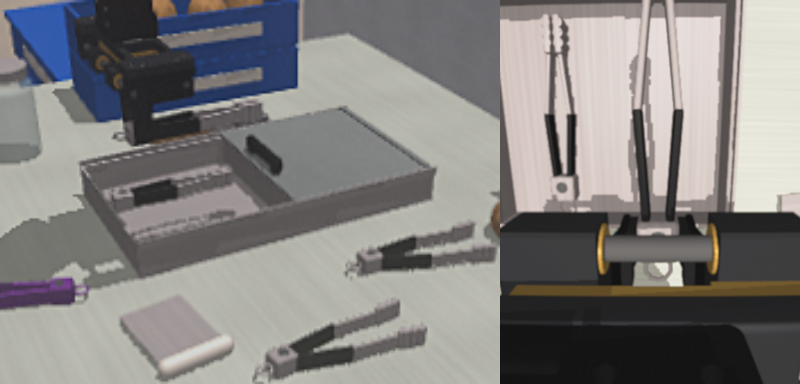

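```bash
python3 -m crank '[{"travel":[0.03,0,0],"spin":0,"hand":0},{"travel":[0.06,0,0],"spin":0,"hand":0},{"travel":[0.085,0,0],"spin":0,"hand":0},{"travel":[0.105,0,0],"spin":0,"hand":0},{"travel":[0.118,0,0],"spin":0,"hand":0},{"travel":[0.125,0,0],"spin":0,"hand":0},{"travel":[0.125,0,0],"spin":0,"hand":0},{"travel":[0.125,0,0],"spin":0,"hand":0.45},{"travel":[0.125,0,0],"spin":0,"hand":0.45},{"travel":[0.125,0,0],"spin":0,"hand":0.45},{"travel":[0.1,0,0],"spin":0,"hand":0.45},{"travel":[0.06,0,0],"spin":0,"hand":0.45},{"travel":[0.01,0,0.0],"spin":0,"hand":0.6},{"travel":[-0.04,0.005,0.04],"spin":0,"hand":0.6},{"travel":[-0.04,0.01,0.09],"spin":0,"hand":0.6},{"travel":[-0.04,0.02,0.14],"spin":-0.04,"hand":0.6},{"travel":[-0.04,0.03,0.19],"spin":-0.08,"hand":0.6},{"travel":[-0.04,0.037,0.24],"spin":-0.08,"hand":0.6},{"travel":[-0.04,0.037,0.28],"spin":-0.08,"hand":0.6},{"travel":[-0.04,0.037,0.293],"spin":-0.08,"hand":0.6}]' 50
python3 - <<'E'
from h import *
import pickle
c=cap("wrist");pickle.dump(c,open("w6.pkl","wb"));d=cap("side");cv2.imwrite("pics/s6.png",np.vstack([c["img"][:210],cv2.resize(d["img"][100:260],(512,160))]))
E
```

```text
t: 20.52
position: [0.4665, 0.0047, 0.1753]
orientation: [[0.0, 0.996, 0.085], [-0.0, 0.085, -0.996], [-1.0, 0.0, 0.0]]
ft_force: [0.3, 0.7, -0.3]
finger_gap: 0.0524
```

View pics/s6.png

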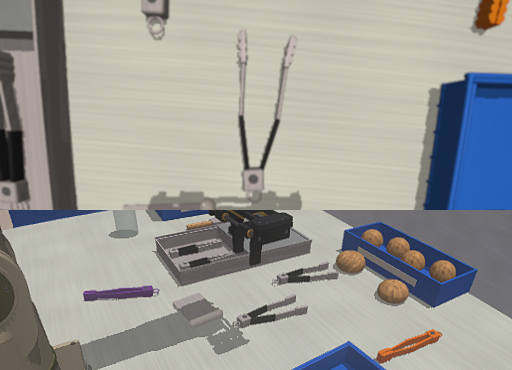

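Both locked pairs are in the bay. C's pivot is at (253,181), with tips at (242,40) and (290,42).

```bash
python3 - <<'E'
from h import *
import pickle
c=pickle.load(open("w6.pkl","rb"))
q=lambda l,z:ray(c,np.array(l),z)[:,:2].round(4).tolist()
print("C",q([(253,180.5),(242,42),(290,44)],.022),"block sides top",q([(244,172),(262,171)],.022),"B",q([(154,6)],.022))
E
```

```text
C [[0.4644, 0.0089], [0.6088, 0.0321], [0.6111, -0.0173]] block sides top [[0.4733, 0.0199], [0.4762, -0.0004]] B [[0.6359, 0.1234]]
```

```bash
python3 -m crank '[{"travel":[0.04,-0.001,-0.004],"spin":-0.03,"hand":0.6},{"travel":[0.08,-0.001,-0.004],"spin":-0.03,"hand":0.6},{"travel":[0.12,-0.001,-0.004],"spin":-0.03,"hand":0.6},{"travel":[0.15,-0.001,-0.004],"spin":-0.03,"hand":0.6},{"travel":[0.165,-0.001,-0.004],"spin":-0.03,"hand":0.6},{"travel":[0.17,-0.001,-0.004],"spin":-0.03,"hand":0.6},{"travel":[0.17,-0.001,-0.004],"spin":-0.03,"hand":0.6},{"travel":[0.17,-0.001,-0.004],"spin":-0.03,"hand":0},{"travel":[0.17,-0.001,-0.004],"spin":-0.03,"hand":0},{"travel":[0.17,-0.001,-0.004],"spin":-0.03,"hand":0},{"travel":[0.17,-0.001,-0.004],"spin":-0.03,"hand":0},{"travel":[0.17,-0.001,-0.004],"spin":-0.03,"hand":0},{"travel":[0.17,-0.001,-0.004],"spin":-0.03,"hand":0},{"travel":[0.17,-0.001,-0.004],"spin":-0.03,"hand":0}]' 50
```

```text
t: 22.38
position: [0.4654, 0.011, 0.0053]
orientation: [[0.0, 0.993, 0.118], [-0.0, 0.118, -0.993], [-1.0, 0.0, 0.0]]
ft_force: [-1.9, -0.3, 5.0]
finger_gap: 0.0232
```

```bash
python3 -m crank '[{"travel":[-0.01,0,0],"spin":0,"hand":0},{"travel":[-0.03,0,0],"spin":0,"hand":0},{"travel":[-0.06,0,0],"spin":0,"hand":0},{"travel":[-0.09,0,0],"spin":0,"hand":0},{"travel":[-0.12,-0.005,0.02],"spin":0,"hand":0},{"travel":[-0.13,-0.01,0.05],"spin":0,"hand":0},{"travel":[-0.13,-0.02,0.09],"spin":0,"hand":0},{"travel":[-0.13,-0.03,0.13],"spin":0,"hand":0},{"travel":[-0.13,-0.04,0.17],"spin":0.03,"hand":0},{"travel":[-0.13,-0.05,0.21],"spin":0.03,"hand":0},{"travel":[-0.13,-0.06,0.25],"spin":0.03,"hand":0},{"travel":[-0.13,-0.07,0.29],"spin":0.03,"hand":0},{"travel":[-0.13,-0.075,0.33],"spin":0.03,"hand":0},{"travel":[-0.13,-0.08,0.36],"spin":0.03,"hand":0},{"travel":[-0.13,-0.081,0.38],"spin":0.03,"hand":0},{"travel":[-0.13,-0.081,0.389],"spin":0.03,"hand":0},{"travel":[-0.13,-0.081,0.389],"spin":0.03,"hand":0}]' 50
python3 - <<'E'
from h import *
import pickle
c=cap("side");d=cap("wrist");pickle.dump(d,open("w7.pkl","wb"));a=c["img"][130:384,150:512];cv2.imwrite("pics/s7.png",np.vstack([cv2.resize(a,(512,360)),d["img"][:210]]))
E
```

```text
t: 24.5
position: [0.4309, -0.3846, 0.135]
orientation: [[-0.0, 0.996, 0.088], [0.0, 0.088, -0.996], [-1.0, -0.0, -0.0]]
ft_force: [-0.6, 0.6, 0.2]
finger_gap: 0.0236
```

View pics/s7.png

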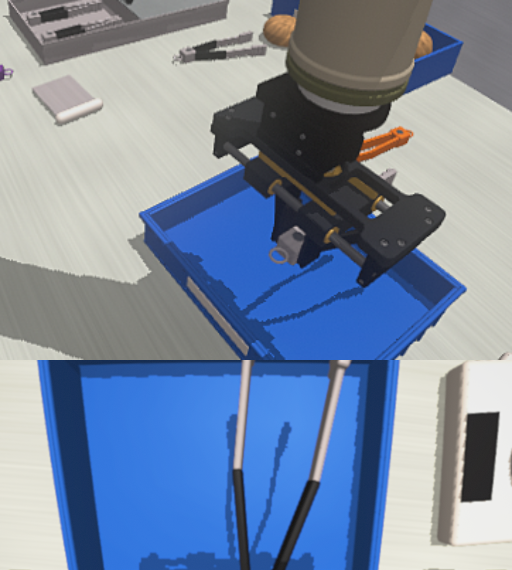

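```bash
python3 -m crank '[{"travel":[0.03,0,0],"spin":0,"hand":0},{"travel":[0.06,0,0],"spin":0,"hand":0},{"travel":[0.085,0,0],"spin":0,"hand":0},{"travel":[0.105,0,0],"spin":0,"hand":0},{"travel":[0.118,0,0],"spin":0,"hand":0},{"travel":[0.124,0,0],"spin":0,"hand":0},{"travel":[0.124,0,0],"spin":0,"hand":0},{"travel":[0.124,0,0],"spin":0,"hand":0.45},{"travel":[0.124,0,0],"spin":0,"hand":0.45},{"travel":[0.124,0,0],"spin":0,"hand":0.45},{"travel":[0.1,0,0],"spin":0,"hand":0.45},{"travel":[0.06,0,0],"spin":0,"hand":0.45},{"travel":[0.01,0,0.0],"spin":0,"hand":0.45},{"travel":[-0.04,0,0],"spin":0,"hand":0.6}]' 50
```

```text
t: 26.35
position: [0.4307, -0.3847, 0.1768]
orientation: [[0.0, 0.996, 0.088], [-0.0, 0.088, -0.996], [-1.0, 0.0, 0.0]]
ft_force: [0.5, -0.4, -0.2]
finger_gap: 0.0434
```

```bash
python3 -m crank '[{"travel":[0,0.02,-0.03],"spin":0,"hand":0.6},{"travel":[0,0.04,-0.07],"spin":0,"hand":0.6},{"travel":[0,0.06,-0.115],"spin":0.03,"hand":0.6},{"travel":[0,0.08,-0.16],"spin":0.06,"hand":0.6},{"travel":[0,0.11,-0.205],"spin":0.088,"hand":0.6},{"travel":[0,0.135,-0.25],"spin":0.088,"hand":0.6},{"travel":[0,0.16,-0.295],"spin":0.088,"hand":0.6},{"travel":[0,0.185,-0.34],"spin":0.088,"hand":0.6},{"travel":[0,0.21,-0.385],"spin":0.088,"hand":0.6},{"travel":[0,0.23,-0.43],"spin":0.088,"hand":0.6},{"travel":[0,0.245,-0.465],"spin":0.088,"hand":0.6},{"travel":[0,0.255,-0.485],"spin":0.088,"hand":0.6},{"travel":[0,0.255,-0.488],"spin":0.088,"hand":0.6},{"travel":[0,0.255,-0.488],"spin":0.088,"hand":0.6}]' 50
python3 - <<'E'
from h import *
import pickle
c=cap("wrist");pickle.dump(c,open("w8.pkl","wb"));d=cap("side");cv2.imwrite("pics/s8.png",np.vstack([c["img"][:220],cv2.resize(d["img"][100:],(512,284))]))
E
```

```text
t: 28.1
position: [0.6415, 0.1221, 0.1751]
orientation: [[0.0, 1.0, -0.001], [-0.001, -0.001, -1.0], [-1.0, 0.0, 0.001]]
ft_force: [1.0, -0.2, 0.7]
finger_gap: 0.0522
```

View pics/s8.png

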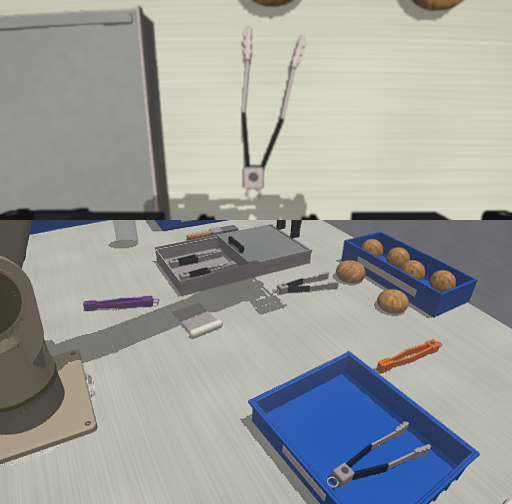

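C lies flat in the tray. B's pivot is at (253,178), with its fixed tip at (247,38).

```bash
python3 - <<'E'
from h import *
import pickle
c=pickle.load(open("w8.pkl","rb"))
q=lambda l,z:ray(c,np.array(l),z)[:,:2].round(4).tolist()
print("B",q([(253.5,178),(247,40),(298,46)],.022),"case right edge",q([(142,10),(168,200)],.042))
d=cap("side");print("C pivot side",ray(d,[(344,100+(473-220)*.901)],.027))
E
```

```text
B [[0.6428, 0.1257], [0.7875, 0.1318], [0.7818, 0.0793]] case right edge [[0.8101, 0.2306], [0.6225, 0.2192]]
C pivot side [[ 0.455863   -0.35329501  0.027     ]]
```

```bash
python3 -m crank '[{"travel":[0.04,0.001,-0.0035],"spin":0.01,"hand":0.6},{"travel":[0.08,0.001,-0.0035],"spin":0.01,"hand":0.6},{"travel":[0.12,0.001,-0.0035],"spin":0.01,"hand":0.6},{"travel":[0.15,0.001,-0.0035],"spin":0.01,"hand":0.6},{"travel":[0.165,0.001,-0.0035],"spin":0.01,"hand":0.6},{"travel":[0.17,0.001,-0.0035],"spin":0.01,"hand":0.6},{"travel":[0.17,0.001,-0.0035],"spin":0.01,"hand":0.6},{"travel":[0.17,0.001,-0.0035],"spin":0.01,"hand":0},{"travel":[0.17,0.001,-0.0035],"spin":0.01,"hand":0},{"travel":[0.17,0.001,-0.0035],"spin":0.01,"hand":0},{"travel":[0.17,0.001,-0.0035],"spin":0.01,"hand":0},{"travel":[0.17,0.001,-0.0035],"spin":0.01,"hand":0},{"travel":[0.17,0.001,-0.0035],"spin":0.01,"hand":0},{"travel":[0.17,0.001,-0.0035],"spin":0.01,"hand":0}]' 50
```

```text
t: 30.0
position: [0.6427, 0.1275, 0.0053]
orientation: [[0.0, 1.0, -0.009], [0.0, -0.009, -1.0], [-1.0, 0.0, -0.0]]
ft_force: [-1.4, 0.2, 4.6]
finger_gap: 0.0231
```

```bash
python3 -m crank '[{"travel":[-0.01,0,0],"spin":0,"hand":0},{"travel":[-0.03,0,0],"spin":0,"hand":0},{"travel":[-0.06,0,0],"spin":0,"hand":0},{"travel":[-0.09,0,0],"spin":0,"hand":0},{"travel":[-0.12,-0.01,0.02],"spin":0,"hand":0},{"travel":[-0.13,-0.03,0.05],"spin":0,"hand":0},{"travel":[-0.13,-0.05,0.09],"spin":-0.02,"hand":0},{"travel":[-0.13,-0.07,0.13],"spin":-0.04,"hand":0},{"travel":[-0.13,-0.09,0.17],"spin":-0.06,"hand":0},{"travel":[-0.13,-0.11,0.21],"spin":-0.08,"hand":0},{"travel":[-0.13,-0.135,0.25],"spin":-0.096,"hand":0},{"travel":[-0.13,-0.16,0.29],"spin":-0.096,"hand":0},{"travel":[-0.13,-0.18,0.33],"spin":-0.096,"hand":0},{"travel":[-0.13,-0.20,0.365],"spin":-0.096,"hand":0},{"travel":[-0.13,-0.213,0.395],"spin":-0.096,"hand":0},{"travel":[-0.13,-0.2185,0.4045],"spin":-0.096,"hand":0},{"travel":[-0.13,-0.2185,0.4045],"spin":-0.096,"hand":0}]' 50
python3 - <<'E'
from h import *
import pickle
c=cap("side");d=cap("wrist");a=c["img"][130:384,150:512];cv2.imwrite("pics/s9.png",np.vstack([cv2.resize(a,(512,360)),d["img"][:210]]))
E
```

```text
t: 32.12
position: [0.4206, -0.275, 0.1357]
orientation: [[0.001, 0.996, 0.086], [0.0, 0.086, -0.996], [-1.0, 0.001, 0.0]]
ft_force: [0.2, 0.5, -0.7]
finger_gap: 0.0238
```

View pics/s9.png

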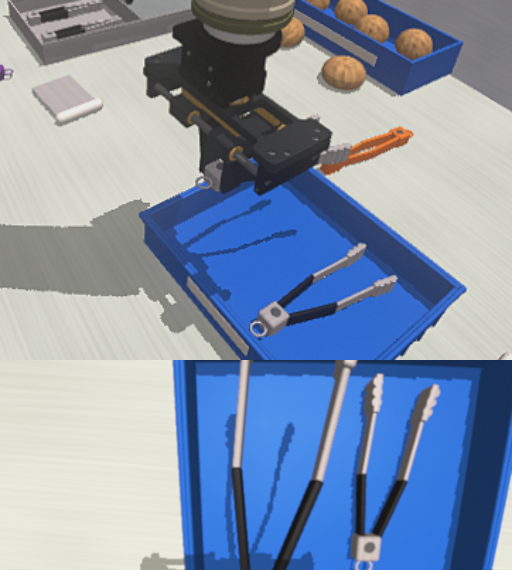

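```bash
python3 -m crank '[{"travel":[0.03,0,0],"spin":0,"hand":0},{"travel":[0.06,0,0],"spin":0,"hand":0},{"travel":[0.085,0,0],"spin":0,"hand":0},{"travel":[0.105,0,0],"spin":0,"hand":0},{"travel":[0.118,0,0],"spin":0,"hand":0},{"travel":[0.124,0,0],"spin":0,"hand":0},{"travel":[0.124,0,0],"spin":0,"hand":0},{"travel":[0.124,0,0],"spin":0,"hand":0.4},{"travel":[0.124,0,0],"spin":0,"hand":0.4},{"travel":[0.124,0,0],"spin":0,"hand":0.4},{"travel":[0.1,0,0],"spin":0,"hand":0.4},{"travel":[0.06,0,0],"spin":0,"hand":0.4},{"travel":[0.01,0,0.0],"spin":0,"hand":0.4},{"travel":[-0.04,0,0],"spin":0,"hand":0.6}]' 50
```

```text
t: 33.98
position: [0.4201, -0.275, 0.1768]
orientation: [[0.0, 0.996, 0.087], [-0.0, 0.087, -0.996], [-1.0, 0.0, 0.0]]
ft_force: [-0.6, -0.8, 0.3]
finger_gap: 0.0391
```

```bash
python3 -m crank '[{"travel":[0,0.02,-0.03],"spin":-0.1,"hand":0.6},{"travel":[0,0.04,-0.07],"spin":-0.2,"hand":0.6},{"travel":[0,0.055,-0.11],"spin":-0.3,"hand":0.6},{"travel":[0,0.07,-0.155],"spin":-0.4,"hand":0.6},{"travel":[0,0.09,-0.20],"spin":-0.5,"hand":0.6},{"travel":[0,0.105,-0.245],"spin":-0.6,"hand":0.6},{"travel":[0,0.12,-0.29],"spin":-0.7,"hand":0.6},{"travel":[0,0.14,-0.335],"spin":-0.8,"hand":0.6},{"travel":[0,0.16,-0.38],"spin":-0.9,"hand":0.6},{"travel":[0,0.18,-0.425],"spin":-1.0,"hand":0.6},{"travel":[0,0.2,-0.47],"spin":-1.1,"hand":0.6},{"travel":[0,0.215,-0.515],"spin":-1.2,"hand":0.6},{"travel":[0,0.23,-0.555],"spin":-1.3,"hand":0.6},{"travel":[0,0.24,-0.585],"spin":-1.4,"hand":0.6},{"travel":[0,0.243,-0.601],"spin":-1.483,"hand":0.6},{"travel":[0,0.243,-0.601],"spin":-1.483,"hand":0.6},{"travel":[0,0.243,-0.601],"spin":-1.483,"hand":0.6}]' 30
python3 - <<'E'
from h import *
import pickle
c=cap("side");pickle.dump(c,open("s10.pkl","wb"));d=cap("wrist");pickle.dump(d,open("w10.pkl","wb"));cv2.imwrite("pics/s10.png",np.vstack([c["img"],d["img"][:210]]))
E
```

```text
t: 36.1
position: [0.6107, 0.3435, 0.1751]
orientation: [[0.0, 0.004, 1.0], [-0.001, 1.0, -0.004], [-1.0, -0.001, 0.0]]
ft_force: [-0.1, -0.2, -0.0]
finger_gap: 0.052
```

View pics/s10.png

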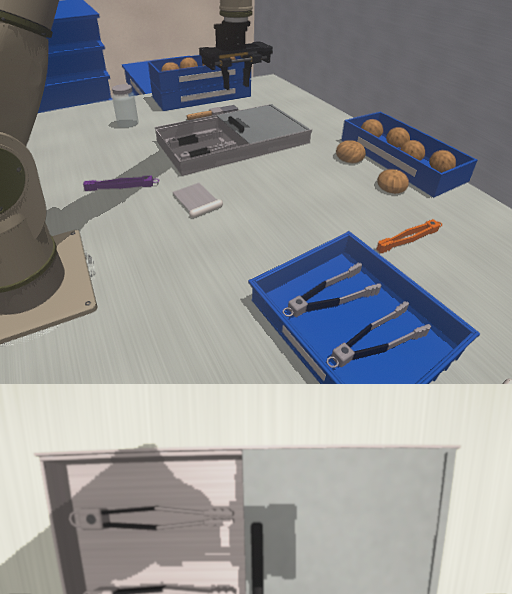

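```bash
python3 -m crank '[{"travel":[0.04,0.002,0],"spin":0,"hand":0.6},{"travel":[0.08,0.002,0],"spin":0,"hand":0.6},{"travel":[0.105,0.002,0],"spin":0,"hand":0.6},{"travel":[0.118,0.002,0],"spin":0,"hand":0.6},{"travel":[0.122,0.002,0],"spin":0,"hand":0.6},{"travel":[0.122,0.002,0],"spin":0,"hand":0.6},{"travel":[0.122,0.002,0],"spin":0,"hand":0},{"travel":[0.122,0.002,0],"spin":0,"hand":0},{"travel":[0.122,0.002,0],"spin":0,"hand":0},{"travel":[0.122,0.002,0],"spin":0,"hand":0},{"travel":[0.122,0.002,0],"spin":0,"hand":0},{"travel":[0.122,0.002,0],"spin":0,"hand":0},{"travel":[0.122,0.002,0],"spin":0,"hand":0},{"travel":[0.122,0.002,0],"spin":0,"hand":0}]' 30
```

```text
t: 37.95
position: [0.6104, 0.3467, 0.0531]
orientation: [[0.0, 0.001, 1.0], [0.0, 1.0, -0.001], [-1.0, 0.0, 0.0]]
ft_force: [1.0, 0.1, 0.1]
finger_gap: 0.0119
```

```bash
python3 -m crank '[{"travel":[0,0,-0.01],"spin":0,"hand":0},{"travel":[0,0,-0.03],"spin":0,"hand":0},{"travel":[0,0,-0.055],"spin":0,"hand":0},{"travel":[0,0,-0.08],"spin":0,"hand":0},{"travel":[0,0,-0.105],"spin":0,"hand":0},{"travel":[0,-0.001,-0.13],"spin":0,"hand":0},{"travel":[0,-0.001,-0.155],"spin":0,"hand":0},{"travel":[0,-0.001,-0.175],"spin":0,"hand":0},{"travel":[0,-0.001,-0.19],"spin":0,"hand":0},{"travel":[0,-0.001,-0.199],"spin":0,"hand":0},{"travel":[0,-0.001,-0.204],"spin":0,"hand":0},{"travel":[0,-0.001,-0.206],"spin":0,"hand":0},{"travel":[0,-0.001,-0.206],"spin":0,"hand":0}]' 30
```

```text
t: 39.58
position: [0.4061, 0.3445, 0.053]
orientation: [[0.003, 0.003, 1.0], [-0.001, 1.0, -0.003], [-1.0, -0.001, 0.003]]
ft_force: [9.9, -3.6, -4.8]
finger_gap: 0.0117
```

The tool stopped at x=0.406, the predicted home position, with 10 N against the stop. I'll release, lift clear and check.

```bash
python3 -m crank '[{"travel":[0,0,0.002],"spin":0,"hand":0.5},{"travel":[0,0,0.002],"spin":0,"hand":0.5},{"travel":[0,0,0.002],"spin":0,"hand":0.5},{"travel":[0,0,0.002],"spin":0,"hand":0.5},{"travel":[-0.03,0,0.002],"spin":0,"hand":0.5},{"travel":[-0.08,0,0.002],"spin":0,"hand":0.5},{"travel":[-0.13,-0.04,0.03],"spin":0,"hand":0.5},{"travel":[-0.18,-0.08,0.06],"spin":0,"hand":0.5},{"travel":[-0.19,-0.12,0.08],"spin":0,"hand":0.5},{"travel":[-0.19,-0.12,0.08],"spin":0,"hand":0.5}]'
python3 - <<'E'
from h import *
c=cap("side");d=cap("wrist");e=cap("scene")
q=lambda l,z:ray(d,np.array(l),z)[:,:2].round(4).tolist()
cv2.imwrite("pics/s11.png",np.vstack([np.hstack([c["img"],e["img"]])[:, :][::1],]) if 0 else np.vstack([c["img"],d["img"][:210]]))
import pickle;pickle.dump(d,open("w11.pkl","wb"))
E
```

```text
t: 40.83
position: [0.4872, 0.2218, 0.245]
orientation: [[0.004, 0.008, 1.0], [0.0, 1.0, -0.008], [-1.0, 0.0, 0.004]]
ft_force: [-1.0, 1.0, -0.1]
finger_gap: 0.0434
```

View pics/s11.png

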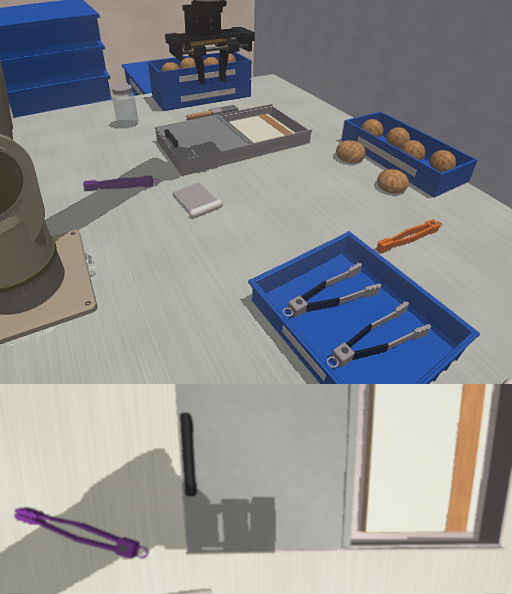

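```bash
python3 - <<'E'
from h import *
import pickle
d=pickle.load(open("w11.pkl","rb"))
print(ray(d,[(186,30),(190,110)],.068)[:,:2].round(4))
print(manip.close_job())
E
```

```text
[[0.4081 0.3861]
 [0.4078 0.3009]]
the job is handed in; nothing more can be done
None
```

I did the whole job and handed it in at about 41 s. No verdict is reported, so what follows rests on my own checks.

- **Sorting:** There were four pairs on the bench. I slid the cover back, laid the two locked pairs flat in the front bay and the two open pairs flat in the blue wash tray, then slid the cover home again.
- **Cover:** The tool stopped at x = 0.406 m, exactly the predicted home position, pressing against the stop with about 10 N. The last wrist picture puts the handle at x ≈ 0.408 m. That is 2 mm from home, against the 8 mm allowed and a calibration good to about 2 mm.
- **Final pictures:** Both open pairs lie flat in the tray, and no tongs are left on the bench apart from the orange and purple look-alikes, which I left alone. The locked pairs lay flat in the bay just before I closed the cover. The scraper looks unmoved, though I did not measure it again.
- **Disagreements:** Readings of the tongs near the picture edges differed by up to about 8 mm between views. I measured each pair again from directly above before gripping it. No check failed, and I saw no knock or slip.

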